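Clamp a new arc lamp in its socket with the capstan collar

ROBOT

A 6-joint arm with a two-finger parallel gripper is mounted at the origin on a cart in front of the work surface, level with it; the furniture and walls round the work are solid. World frame = base frame: x ahead of the robot, y to its left, z up, the work surface at z = 0. Lengths are in m, angles in rad, forces in N, time in s.
With the tool pointing down it reaches from about 0.3 to 0.775 m from the base axis. Payload 14.6 kg.
Tool frame: the origin (TCP) lies on the centre line of the jaws, within the pads' length; the fingertips stand 11 mm ahead of it and the grasp point (between the pads) lies 8 mm behind it; y points along the fingers, x is the direction in which the jaws open and shut, and the axes are right-handed (so a half turn about y gives the same grasp; the last joint's range is limited). The gripper opens to 94 mm and grips with 3 to 60 N. Pads are 16 mm wide; open, the fingers measure 119 mm over their backs; the gripper's body (75 mm by 177 mm) begins 78 mm behind the grasp point.
Start: joints at [1.071, 0.3, 1.521, -0, 1.321, -0.067], TCP at [0.231, 0.499, 0.216] pointing down, gripper open.
Joint ranges: [-3.03, 3.03], [-0.79, 2.21], [0.23, 2.52], [-1.04, 4.18], [0, 3.07], [-2.55, 2.55]. Speed limits (rad/s): [2.22, 2.22, 2.57, 3.14, 3.14, 3.14].

INTERFACE

Orientations are given as [roll, pitch, yaw] about the fixed x, y, z axes, in that order (R = Rz(yaw) Ry(pitch) Rx(roll)).
In Python, from station import ctrl, imaging gives the robot as it stands. The module is installed in compiled form; this text tells all that it offers.
- The arm moves only by the tool apply_moves, never from a script. Its argument "deltas" is a list of rows, each an object with "dp": the shift along the tool's x, y, z in m, a list of three; "roll": the turn about the tool's y in rad; "grip": the closure, from -1 (fully open) to 1 (shut). In form: [{"dp": [tx, ty, tz], "roll": roll, "grip": grip}, ...]. A call has 1 to 10 rows; each row shifts and turns the commanded pose from where the row before left it, along the tool's axes as they then stand; what a row does not reach is not made up. A row lasts 1/8 s, in which the tool goes at most 62.5 mm and 10.7 degrees, less where a joint would pass 70% of its speed; a pose out of reach is approached as far as the arm can. A call with a gripper value outside its range is refused whole. The fingers move at their own pace and stop on an object; "newtons" is the grip in N (left out, the last holds). Time passes only in rows, so rows that do not move let the fingers close. It gives the time, the measured TCP pose, the force and the opening at its end, in the units of the state.
- ctrl.get_obs(): the state, without advancing time (a new reading comes with each control period).
- imaging.camera(name): name is "scene" or "top"; returns the picture (480x640x3 uint8, blue, green, red); there is no depth.
- imaging.camera_info(name): a dict with "K" (3x3 intrinsics, pixels), "world_from_camera" (4x4, takes a point from camera to world coordinates). Camera axes: x right, y down, z forward; pixel columns grow to the right and rows downward; lengths in m; the calibration is good to about 2 mm. A picture is of the moment at which its call begins. camera_info takes no time and is no camera call.
- ctrl.hand_in(): hands the job in, once; it reports no verdict.
The state is a dict: "time_s": time; "qpos": joint angles; "joint_vel": joint speeds; "tau": joint torques, N m; "ee_pos": TCP position; "eef_rot": TCP orientation; "force": force on the tool from outside, world axes, zero at the start; "moment": the same for the moment, N m; "grip_width": finger opening in m.
Only numpy, scipy, OpenCV 4.12 (cv2) and the standard library are available. Lean on these libraries where they do the work, as an engineer would, in place of code of your own. Each camera call takes 0.05 s, during which the arm holds its last target. There are 200 camera calls.

TASK

The new arc lamp stands loose in its socket. Take the tommy bar from its rest, put its pin into a hole of the steel collar and turn the collar clockwise (seen from above), moving on to further holes as needed, until it grips the lamp snugly, at about 0.4 newton metres and no harder, as the quartz cracks. Then lay the bar back in its rest as it lay; do not touch the lamp, do not turn the collar with the fingers, and leave the other things standing.

Things in the scene. Friction and masses are not known exactly. Their poses are not given: they have to be found in the camera images.
- lamp_socket: fixed bench socket, on the worktop: dark round foot 112 across, 10 high; white ribbed ceramic 72 across up to 30; brass threaded neck 49 across. Origin: centre of its underside, on the upright axis of collar and lamp (z up)
- collar: steel capstan collar on the neck, 84 across, 30 high. Origin on its axis at hole height (52 mm up at first; z up). 6 level radial holes at 0, 60, .. 300 deg from its own x axis: 11 wide, 17 deep down to the neck, mouths countersunk to 17. Clockwise lowers it 1.6 mm/rad; 0.08 N m when free; it meets the lamp 1.4 to 3.4 rad on (unseen); then torque climbs about 1.6 N m per rad. It stays where it is left
- arc_lamp: the new lamp, 120 tall, upright through the collar: brass flange 36 across and 6 thick (clamped between the collar's lip and the seat, keyed so that it hardly turns), steel cap 18 across, clear quartz bulb 23 across, steel top cap. Loose, 0.25 kg. Origin: centre of its underside, about 55 mm up, z up
- tommy_bar: the tool, loose, 0.14 kg: square black grip 14 x 14, 75 long, with a round steel pin 8 across, 45 long, at its +x end, bevelled at the tip. Origin on its axis, 75 mm from the pin's tip; the grip reaches from 30 mm ahead of it to 45 mm behind it. Lies level in its rest, axis 40 mm above the worktop
- bar_tip (a point): tip of the bar's pin, on the bar's axis
- bar_rest: fixed aluminium rest, 124 x 46, foot 6 thick: at 51 mm ahead of its origin (+x) a V post for the pin, at 37 mm behind it a post with a flared pocket for the grip, tops 50 and 47 high; between the posts the fingers have room. Origin on the underside, below the bar's origin; its x axis is the way the bar points
- rest_mid (a point): point 40 mm above the rest's origin, where the bar's origin lies when it is in the rest
- ipa_bottle: bystander: white solvent bottle with a red cap, 60 across, 146 tall, origin at its underside
- lens_tissue: bystander: packet of lens tissue, 62 x 90 x 16, origin at its underside
- swab_pot: bystander: clear pot of swabs, 34 across, 92 tall, origin at its underside
- timer: bystander: small timer with three keys, 46 x 52 x 19, origin at its underside

How it is judged:
On the way, in this order (a step that is already met when the one before it is completed fails the run):
1. the bar is lifted out of its rest (distance between tommy_bar and rest_mid above 0.03 m), for 0.2 s.
2. the bar's pin is in a hole of the collar (horizontal distance between bar_tip and collar below 0.037 m and z of bar_tip in the frame of collar between -0.006 and 0.006 m), for 0.1 s.
3. the collar grips the lamp with over 18 N (contact force between collar and arc_lamp above 18 N), for 0.2 s.
At the end, for the whole second after the job is handed in: the collar presses on the lamp's flange with 18 to 65 N (a torque of about 0.25 to 0.65 N m), the lamp is upright within 0.06 rad, and the bar lies at rest in its rest, pin ahead, within 14 mm and 0.12 rad of where it lay (contact force between collar and arc_lamp between 18 and 65 N and angle between arc_lamp's own z axis and vertical below 0.06 rad and distance between tommy_bar and rest_mid below 0.014 m and angle between the x axis of tommy_bar and the x axis of bar_rest, either way round below 0.12 rad and x of bar_tip in the frame of bar_rest above 0.05 m and linear speed of tommy_bar below 0.02 m/s); the robot touches nothing.
It fails at once if the lamp is clamped with over 65 N: the quartz cracks (contact force between collar and arc_lamp above 65 N).
It fails at once if the robot touches the lamp (contact force between any of the fingers, the arm and arc_lamp above 1 N).
It fails at once if the bar strikes the lamp (contact force between tommy_bar and arc_lamp above 1 N).
It fails at once if the fingers turn the collar (contact force between the fingers and collar above 4 N).
It fails at once if a bystander is moved by over 25 mm (distance of any of ipa_bottle, lens_tissue, swab_pot, timer from where it was at the start of the episode above 0.025 m).
It also fails if it takes over 72 s, if anything falls off the work surface, if the arm or the gripper's body presses on something with over 40 N, if the wrist force passes 120 N, or if a joint passes its speed limit or range.

## Working session

There is one attempt and no reset: what is moved stays moved. The work goes in short steps, Python scripts to look and compute and a tool call to move; the robot and the scene stay as the last step left them, time stands still between calls to the robot, and variables do not carry over. Pictures are saved under pics/ and viewed, about 8 in all and at most 12, crops included, and the job is handed in when it is done.

Besides the shell and the picture viewer there is one more tool, called after "Request:" as name(argument=value, ...), one argument or row to a line, values as JSON. apply_moves: Moves the arm, as the interface text tells. Its arguments: {"type":"object","properties":{"deltas":{"type":"array"},"newtons":{"type":"number"}},"required":["deltas"]}

```bash
mkdir -p pics
python3 - <<'E'
from station import ctrl, imaging
import cv2, numpy as np
np.set_printoptions(precision=4,suppress=True)
for n in ("scene","top"):
    im=imaging.camera(n); cv2.imwrite(f"pics/{n}0.png",im)
    i=imaging.camera_info(n); print(n,np.array(i["K"]),np.array(i["world_from_camera"]))
print(ctrl.get_obs())
E
```

```text
scene [[467.6568   0.     316.9777]
 [  0.     467.6568 247.0644]
 [  0.       0.       1.    ]] [[ 0.0898 -0.6439  0.7598 -0.2362]
 [-0.9959 -0.0629  0.0645 -0.2848]
 [ 0.0062 -0.7625 -0.647   0.6879]
 [ 0.      0.      0.      1.    ]]
top [[542.0261   0.     323.7757]
 [  0.     542.0261 229.3085]
 [  0.       0.       1.    ]] [[ 0.0086 -0.9986  0.0525  0.4429]
 [-0.9999 -0.0082  0.009  -0.2043]
 [-0.0085 -0.0526 -0.9986  1.0362]
 [ 0.      0.      0.      1.    ]]
{'time_s': 0.1, 'qpos': array([ 1.0714,  0.3004,  1.5215, -0.    ,  1.3207, -0.0666]), 'joint_vel': array([-0.0004,  0.001 , -0.0019, -0.001 , -0.001 , -0.001 ]), 'tau': array([  0.0019, -53.2646, -35.3283,   0.0709,   0.0235,  -0.    ]), 'ee_pos': array([0.2306, 0.4991, 0.2159]), 'eef_rot': array([-1.5708,  0.001 ,  1.138 ]), 'force': array([-0.1745, -0.36  , -0.4017]), 'moment': array([ 0.0186, -0.0591, -0.0058]), 'grip_width': 0.09406858604138063}
```

View pics/scene0.png

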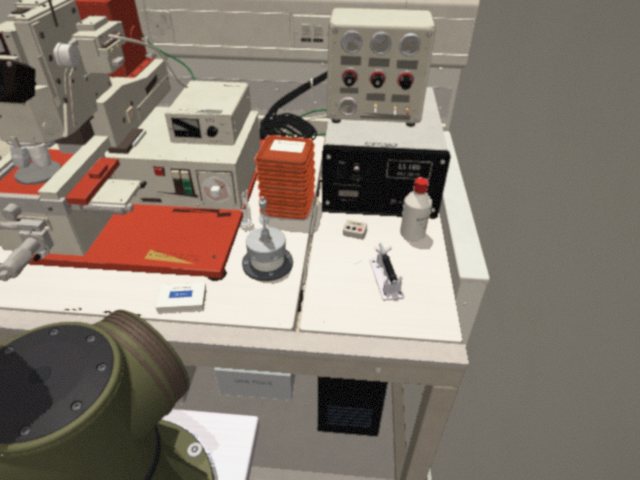

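View pics/top0.png

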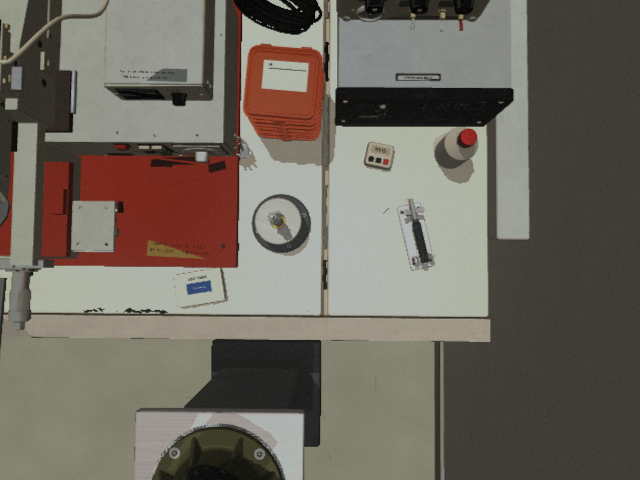

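Two pictures so far. Top view: socket at about (281,222), rest at about (416,236) pointing up the picture, swab pot at about (245,150), and the lamp in the collar. I'll enlarge the details next.

```bash
cat > h.py <<'E'
import numpy as np, cv2
from station import ctrl, imaging
np.set_printoptions(precision=4,suppress=True)
def proj(n,P):
    i=imaging.camera_info(n);K=np.array(i["K"]);T=np.linalg.inv(np.array(i["world_from_camera"]))
    p=np.atleast_2d(P)@T[:3,:3].T+T[:3,3];q=p@K.T;return q[:,:2]/q[:,2:]
def unproj(n,uv,z):
    i=imaging.camera_info(n);K=np.array(i["K"]);T=np.array(i["world_from_camera"])
    uv=np.atleast_2d(uv);d=np.c_[uv,np.ones(len(uv))]@np.linalg.inv(K).T@T[:3,:3].T;o=T[:3,3]
    return o+d*((z-o[2])/d[:,2])[:,None]
def crop(im,u,v,w,h,s): return cv2.resize(im[v:v+h,u:u+w],None,fx=s,fy=s,interpolation=cv2.INTER_CUBIC)
E
python3 - <<'E'
from h import *
t=np.mean([imaging.camera("top").astype(float) for _ in range(4)],0).astype(np.uint8)
s=np.mean([imaging.camera("scene").astype(float) for _ in range(4)],0).astype(np.uint8)
cv2.imwrite("pics/t1.png",t);cv2.imwrite("pics/s1.png",s)
a=np.hstack([crop(t,244,182,80,60,5),crop(t,376,192,80,80,5)[:300]])
b=np.hstack([crop(s,232,190,80,60,5) if 0 else crop(s,235,195,66,50,6)[:300,:396],crop(s,360,240,66,50,6)[:300,:396]])
b=np.pad(b,((0,0),(0,8),(0,0)))
cv2.imwrite("pics/c1.png",np.vstack([a,b]))
for n,uv,z in (("top",(281,222),.0),("top",(416,236),.04),("top",(412,200),.04),("top",(423,262),.04)): print(unproj(n,uv,z))
E
```

```text
[[ 0.5107 -0.1129  0.    ]]
[[ 0.4843 -0.3649  0.04  ]]
[[ 0.5507 -0.3575  0.04  ]]
[[ 0.4368 -0.3777  0.04  ]]
```

View pics/c1.png

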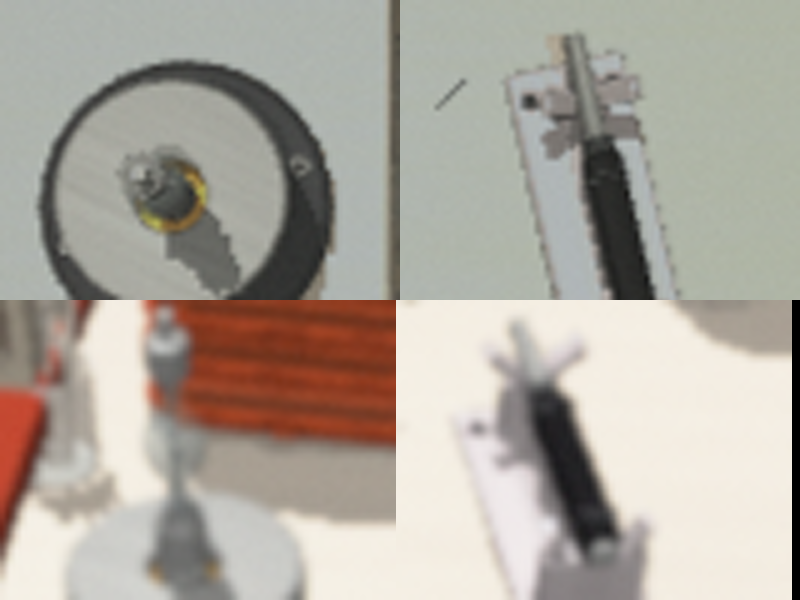

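Picture 3: the pin tip is at top pixel (410.6,199) and the collar disc is clear. The holes lie lower in the scene view. Next: fit the disc, foot and grip, and look at the collar's side.

Run:
```python
from h import *
t=cv2.imread("pics/t1.png");s=cv2.imread("pics/s1.png")
g=cv2.cvtColor(t,cv2.COLOR_BGR2GRAY).astype(int)
# grip
m=np.zeros_like(g,np.uint8);m[205:275,395:440]=(g[205:275,395:440]<75)
n,l,st,c=cv2.connectedComponentsWithStats(m);k=1+np.argmax(st[1:,4]);pts=np.argwhere(l==k)[:,::-1].astype(np.float32)
r=cv2.minAreaRect(pts);print("grip",r,unproj("top",r[0],.047))
e=cv2.boxPoints(r);print(unproj("top",e,.047))
# foot: dark
m=np.zeros_like(g,np.uint8);m[180:265,245:318]=(g[180:265,245:318]<110)
n,l,st,c=cv2.connectedComponentsWithStats(m);k=1+np.argmax(st[1:,4]);pts=np.argwhere(l==k)[:,::-1].astype(np.float32)
h=cv2.convexHull(pts);E=cv2.fitEllipse(h);print("foot",E,unproj("top",E[0],.01),E[1][0]/542*1.0262)
# collar disc
hs=((g>135)&(g<185)).astype(np.uint8);mm=np.zeros_like(hs);cv2.circle(mm,(279,223),30,1,-1)
# radial edge of disc: bright->dark foot
P=[]
for a in np.arange(0,2*np.pi,.05):
    rr=np.arange(14,34,.25);x=279+rr*np.cos(a);y=222+rr*np.sin(a)
    v=cv2.remap(g.astype(np.float32),x.astype(np.float32)[None],y.astype(np.float32)[None],1)[0]
    d=np.diff(cv2.blur(v[None],(4,1))[0])
    if d.min()<-6: k=d.argmin();P.append((x[k],y[k]))
E=cv2.fitEllipse(np.array(P,np.float32));print("disc",len(P),E,unproj("top",E[0],.067))
z=crop(s,236,222,66,66,9)
cv2.imwrite("pics/c2.png",z)
```

```text
grip ((419.7204284667969, 240.5904541015625), (43.934349060058594, 10.130085945129395), 72.07208251953125) [[ 0.4757 -0.3705  0.047 ]]
[[ 0.5109 -0.3494  0.047 ]
 [ 0.5168 -0.367   0.047 ]
 [ 0.4407 -0.3915  0.047 ]
 [ 0.4349 -0.374   0.047 ]]
foot ((280.9381408691406, 223.2068328857422), (58.240753173828125, 58.5101432800293), 160.2581329345703) [[ 0.5078 -0.1137  0.01  ]] 0.11027059207930337
disc 126 ((277.4709777832031, 220.75550842285156), (45.766048431396484, 46.2603645324707), 80.62663269042969) [[ 0.5085 -0.1124  0.067 ]]
```

View pics/c2.png

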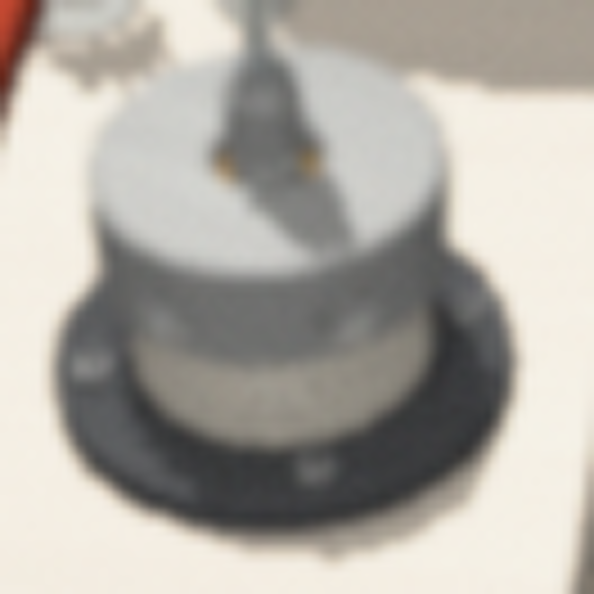

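Picture 4: two faint countersinks show on the collar's side at crop (165,322) and (352,322), which is scene pixel (254.3,257.8) and (275.1,257.8). I'll unwrap the side to get the hole angles, and check the rest and bar from the scene view.

Run:
```python
from h import *
s=np.mean([imaging.camera("scene").astype(float) for _ in range(6)],0).astype(np.uint8);g=cv2.cvtColor(s,cv2.COLOR_BGR2GRAY).astype(np.float32)
# scene calibration: foot dark blob
m=np.zeros(g.shape,np.uint8);m[240:290,236:300]=(g[240:290,236:300]<110)
n,l,st,c=cv2.connectedComponentsWithStats(m);k=1+np.argmax(st[1:,4]);pts=np.argwhere(l==k)[:,::-1].astype(np.float32)
b=cv2.boundingRect(pts.astype(np.int32));print("foot bbox",b)
C=np.array([.508,-.113]);
a=np.linspace(0,2*np.pi,200)
q=proj("scene",np.c_[C[0]+.056*np.cos(a),C[1]+.056*np.sin(a),0*a+.01]);print("pred bbox",q.min(0),q.max(0))
th=np.radians(np.arange(120,330,1.));zz=np.linspace(.069,.035,18)
T,Z=np.meshgrid(th,zz)
q=proj("scene",np.c_[C[0]+.042*np.cos(T.ravel()),C[1]+.042*np.sin(T.ravel()),Z.ravel()]).astype(np.float32)
U=cv2.remap(g,q[:,0].reshape(T.shape),q[:,1].reshape(T.shape),cv2.INTER_CUBIC)
for lo,hi in ((5,9),(9,12),(12,15)):
  print(zz[lo:hi].round(3));print(dict(zip(range(120,330,5),U[lo:hi].mean(0)[::5].astype(int).tolist())))
V=np.clip((U-70)*2.2,0,255).astype(np.uint8)
A=cv2.resize(V,(800,220),interpolation=cv2.INTER_CUBIC)
R=cv2.cvtColor(crop(s,360,235,60,70,5),cv2.COLOR_BGR2GRAY)
B=np.zeros((350,800),np.uint8);B[:,:300]=R
t=cv2.imread("pics/t1.png",0);B[:,320:670]=crop(t,384,192,60,80,5)[:350,:300].repeat(1,0) if 0 else cv2.copyMakeBorder(crop(t,384,195,60,70,5),0,0,0,50,0)
cv2.imwrite("pics/c3.png",np.vstack([A,B]))
```

```text
foot bbox (243, 246, 49, 35)
pred bbox [240.9933 242.9294] [292.828 277.416]
[0.059 0.057 0.055 0.053]
{120: 150, 125: 119, 130: 101, 135: 97, 140: 99, 145: 102, 150: 104, 155: 106, 160: 107, 165: 106, 170: 109, 175: 110, 180: 110, 185: 110, 190: 110, 195: 110, 200: 108, 205: 103, 210: 104, 215: 104, 220: 101, 225: 100, 230: 99, 235: 97, 240: 94, 245: 91, 250: 88, 255: 99, 260: 130, 265: 165, 270: 184, 275: 193, 280: 196, 285: 194, 290: 190, 295: 190, 300: 194, 305: 196, 310: 199, 315: 200, 320: 200, 325: 200}
[0.051 0.049 0.047]
{120: 146, 125: 110, 130: 95, 135: 97, 140: 101, 145: 109, 150: 120, 155: 123, 160: 114, 165: 109, 170: 109, 175: 110, 180: 110, 185: 109, 190: 110, 195: 109, 200: 109, 205: 101, 210: 111, 215: 122, 220: 118, 225: 105, 230: 99, 235: 97, 240: 95, 245: 91, 250: 89, 255: 87, 260: 106, 265: 156, 270: 190, 275: 201, 280: 201, 285: 193, 290: 181, 295: 171, 300: 178, 305: 191, 310: 200, 315: 201, 320: 202, 325: 202}
[0.045 0.043 0.041]
{120: 105, 125: 94, 130: 94, 135: 95, 140: 101, 145: 112, 150: 123, 155: 124, 160: 118, 165: 116, 170: 115, 175: 114, 180: 115, 185: 117, 190: 115, 195: 115, 200: 115, 205: 116, 210: 122, 215: 129, 220: 124, 225: 112, 230: 106, 235: 103, 240: 101, 245: 91, 250: 85, 255: 87, 260: 88, 265: 102, 270: 146, 275: 191, 280: 206, 285: 201, 290: 185, 295: 159, 300: 150, 305: 171, 310: 197, 315: 202, 320: 202, 325: 201}
```

View pics/c3.png

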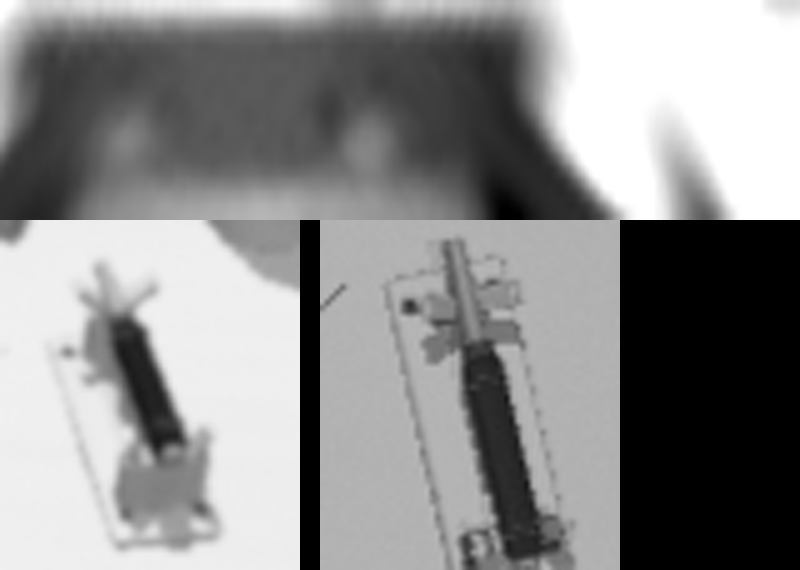

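Picture 5: unwrapped, the countersinks show at about 153° and 217°. Their lit side is to the right, so the holes are at about 153.5° + 60k. The bar lies in its rest at a yaw of about 12–13°. One more numeric fit of the bar's midline, then move.

Run:
```python
from h import *
t=cv2.imread("pics/t1.png",0).astype(float)
L=[]
for v in range(222,258):
    w=np.clip(110-t[v,404:440],0,None); w[w<25]=0
    u=np.arange(404,440); 
    if (w>0).sum()>3: L.append((v,(u[w>0].min()+u[w>0].max())/2,(w>0).sum()))
L=np.array(L);print(L[::5])
p=np.polyfit(L[:,0],L[:,1],1);print(p,np.std(L[:,1]-np.polyval(p,L[:,0])))
W=unproj("top",np.c_[np.polyval(p,[222,257]),[222,257]],.045);d=W[0]-W[1];print(W,np.degrees(np.arctan2(d[1],d[0])))
for v in list(range(194,206))+list(range(210,224))+list(range(250,270)):
    u=np.polyval(p,v);print(v,t[v,int(round(u))-1:int(round(u))+2].astype(int),end=' ')
print()
for yaw in (12.5,13.5):
  for O in ([.475,-.367],):
    c,s=np.cos(np.radians(yaw)),np.sin(np.radians(yaw))
    for a,z in ((.075,.04),(.03,.047),(-.045,.047)): print(yaw,a,proj("top",[O[0]+a*c,O[1]+a*s,z]),proj("scene",[O[0]+a*c,O[1]+a*s,z]))
print("bottle",unproj("top",(467,138),.146),"rest plate corners",unproj("top",[(397.6,209),(420.5,206)],.006))
```

```text
[[222.  416.    7. ]
 [227.  416.5   8. ]
 [232.  418.    9. ]
 [237.  419.    9. ]
 [242.  420.    9. ]
 [247.  421.    9. ]
 [252.  422.5   8. ]
 [257.  424.    9. ]]
[  0.2351 363.2407] 0.3761258264251093
[[ 0.5098 -0.3631  0.045 ]
 [ 0.4459 -0.378   0.045 ]] 13.19746251559369
194 [177 178 177] 195 [178 178 176] 196 [178 178 180] 197 [176 178 175] 198 [167 169 155] 199 [112 135 133] 200 [108 134 141] 201 [125 147 124] 202 [115 150 131] 203 [108 148 137] 204 [105 137 136] 205 [ 97 129 142] 210 [128 145 121] 211 [119 144 128] 212 [111 142 131] 213 [104 136 133] 214 [132 138 116] 215 [125 140 124] 216 [114 140 129] 217 [106 134 130] 218 [124 128 104] 219 [86 88 71] 220 [58 67 65] 221 [61 61 61] 222 [55 47 40] 223 [38 40 38] 250 [42 42 41] 251 [41 43 43] 252 [42 45 41] 253 [44 40 43] 254 [46 41 42] 255 [46 46 43] 256 [50 59 49] 257 [43 46 49] 258 [46 39 40] 259 [43 40 40] 260 [43 42 41] 261 [41 41 44] 262 [61 76 83] 263 [121 137 132] 264 [116 107 119] 265 [118 120 118] 266 [115 111 108] 267 [106 103 106] 268 [122 123 120] 269 [124 124 123] 
12.5 0.075 [[408.3237 201.3065]] [[378.1067 243.8482]]
12.5 0.03 [[414.219 224.911]] [[383.3178 255.0546]]
12.5 -0.045 [[423.1633 265.1751]] [[392.322  280.1517]]
13.5 0.075 [[407.6308 201.4602]] [[377.5153 243.8983]]
13.5 0.03 [[413.9392 224.9732]] [[383.0722 255.0761]]
13.5 -0.045 [[423.5847 265.0814]] [[392.7124 280.1151]]
bottle [[ 0.643  -0.4322  0.146 ]] rest plate corners [[ 0.5369 -0.3354  0.006 ]
 [ 0.543  -0.3789  0.006 ]]
```

The fit gives the bar's origin at about (0.480, −0.370) with yaw 13.0°. The collar axis is at about (0.508, −0.113). I'll swing over close to the base, keeping clear of the microscope.

Request:
apply_moves(
  deltas=[
    {"dp":[-0.0363,-0.012,-0.0168],"roll":0,"grip":-1},
    {"dp":[-0.0363,-0.012,-0.0168],"roll":0,"grip":-1},
    {"dp":[-0.0363,-0.012,-0.0168],"roll":0,"grip":-1},
    {"dp":[-0.0363,-0.012,-0.0168],"roll":0,"grip":-1},
    {"dp":[-0.0363,-0.012,-0.0168],"roll":0,"grip":-1},
    {"dp":[-0.03,0,-0.0247],"roll":0,"grip":-1},
    {"dp":[-0.03,0,-0.0247],"roll":0,"grip":-1},
    {"dp":[-0.03,0,-0.0247],"roll":0,"grip":-1},
    {"dp":[-0.03,0,-0.0247],"roll":0,"grip":-1},
    {"dp":[-0.03,0,-0.0247],"roll":0,"grip":-1},
  ],
)

```text
time_s: 2.05
ee_pos: [0.2801, 0.1102, 0.2767]
eef_rot: [-1.571, -0.001, 1.138]
force: [0.1, -0.2, 0.0]
grip_width: 0.0941
```

Request:
apply_moves(
  deltas=[
    {"dp":[-0.03,0,-0.0247],"roll":0,"grip":-1},
    {"dp":[-0.03,0,-0.0247],"roll":0,"grip":-1},
    {"dp":[-0.03,0,-0.0247],"roll":0,"grip":-1},
    {"dp":[0,0,0],"roll":0.1773,"grip":-1},
    {"dp":[0,0,0],"roll":0.1773,"grip":-1},
    {"dp":[0,0,0],"roll":0.1773,"grip":-1},
    {"dp":[0,0,0],"roll":0.1773,"grip":-1},
    {"dp":[0,0,0],"roll":0.1773,"grip":-1},
    {"dp":[0,0,0],"roll":0.1773,"grip":-1},
    {"dp":[0,0,0],"roll":0.1773,"grip":-1},
  ],
)

```text
time_s: 3.3
ee_pos: [0.3095, -0.0015, 0.2766]
eef_rot: [-1.571, -0.0, -0.109]
force: [-0.4, 0.1, 0.3]
grip_width: 0.0941
```

Request:
apply_moves(
  deltas=[
    {"dp":[0,0,0],"roll":0.1773,"grip":-1},
    {"dp":[0,0,0],"roll":0.1773,"grip":-1},
    {"dp":[0,0,0],"roll":0.1773,"grip":-1},
    {"dp":[0,0,0],"roll":0.1773,"grip":-1},
    {"dp":[0,0,0],"roll":0.1773,"grip":-1},
    {"dp":[0,0,0],"roll":0.1773,"grip":-1},
    {"dp":[0,0,0],"roll":0.1773,"grip":-1},
    {"dp":[0,0,0],"roll":0,"grip":-1},
  ],
)

```text
time_s: 4.3
ee_pos: [0.3095, -0.0015, 0.2765]
eef_rot: [-1.57, -0.0, -1.343]
force: [-0.1, -0.2, -1.0]
grip_width: 0.0939
```

Request:
apply_moves(
  deltas=[
    {"dp":[0.0397,0,0.0083],"roll":0,"grip":-1},
    {"dp":[0.0397,0,0.0083],"roll":0,"grip":-1},
    {"dp":[0.0397,0,0.0083],"roll":0,"grip":-1},
    {"dp":[0.0397,0,0.0083],"roll":0,"grip":-1},
    {"dp":[0.0397,0,0.0083],"roll":0,"grip":-1},
    {"dp":[0.0397,0,0.0083],"roll":0,"grip":-1},
    {"dp":[0.0397,0,0.0083],"roll":0,"grip":-1},
    {"dp":[0.0397,0,0.0083],"roll":0,"grip":-1},
    {"dp":[0.0397,0,0.0083],"roll":0,"grip":-1},
    {"dp":[0.0397,0,0.0083],"roll":0,"grip":-1},
  ],
)

```text
time_s: 5.55
ee_pos: [0.4801, -0.3709, 0.2763]
eef_rot: [-1.571, 0.0, -1.339]
force: [-0.8, 0.5, 0.9]
grip_width: 0.0939
```

Request:
apply_moves(
  deltas=[
    {"dp":[0,0.04,0],"roll":0,"grip":-1},
    {"dp":[0,0.04,0],"roll":0,"grip":-1},
    {"dp":[0,0.04,0],"roll":0,"grip":-1},
    {"dp":[0,0.04,0],"roll":0,"grip":-1},
    {"dp":[0,0.02,0],"roll":0,"grip":-1},
    {"dp":[0,0,0],"roll":0,"grip":-1},
  ],
)

```text
time_s: 6.3
ee_pos: [0.4791, -0.3692, 0.0951]
eef_rot: [-1.572, 0.002, -1.341]
force: [0.3, -0.7, 0.9]
grip_width: 0.0943
```

Run:
```python
from h import *
s=imaging.camera("scene");t=imaging.camera("top")
cv2.imwrite("pics/c4.png",np.hstack([crop(s,340,190,100,120,4),crop(t,370,170,100,120,4)]))
print(ctrl.get_obs()["ee_pos"],ctrl.get_obs()["qpos"])
```

```text
[ 0.4799 -0.3699  0.0974] [-0.7172  0.5386  1.4742  0.      1.1279  0.6248]
```

View pics/c4.png

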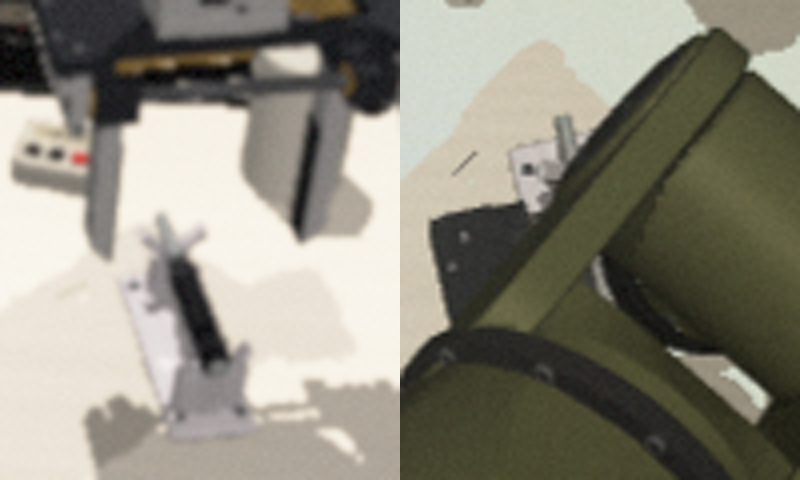

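Picture 6: the open fingers straddle the bar at crop (100,250) and (305,235), clear of the timer and the bottle. Next I descend and grip.

Request:
apply_moves(
  deltas=[
    {"dp":[0,0.03,0],"roll":0,"grip":-1},
    {"dp":[0,0.03,0],"roll":0,"grip":-1},
    {"dp":[0,0.005,0],"roll":0,"grip":-1},
    {"dp":[0,0,0],"roll":0,"grip":-1},
  ],
)

```text
time_s: 6.9
ee_pos: [0.4801, -0.3701, 0.0328]
eef_rot: [-1.57, -0.001, -1.344]
force: [0.4, -0.8, 1.4]
grip_width: 0.0941
```

Request:
apply_moves(
  deltas=[
    {"dp":[0,0,0],"roll":0,"grip":1},
    {"dp":[0,0,0],"roll":0,"grip":1},
    {"dp":[0,0,0],"roll":0,"grip":1},
    {"dp":[0,0,0],"roll":0,"grip":1},
    {"dp":[0,0,0],"roll":0,"grip":1},
    {"dp":[0,0,0],"roll":0,"grip":1},
    {"dp":[0,0,0],"roll":0,"grip":1},
  ],
  newtons=10,
)

```text
time_s: 7.78
ee_pos: [0.4796, -0.3697, 0.0314]
eef_rot: [-1.571, 0.0, -1.344]
force: [0.2, 0.3, 0.4]
grip_width: 0.0273
```

Request:
apply_moves(
  deltas=[
    {"dp":[0,0,0],"roll":0,"grip":1},
    {"dp":[0,0,0],"roll":0,"grip":1},
  ],
  newtons=50,
)

```text
time_s: 8.02
ee_pos: [0.4796, -0.3699, 0.0315]
eef_rot: [-1.571, -0.0, -1.344]
force: [1.1, -1.4, -0.6]
grip_width: 0.0139
```

Run:
```python
from h import *
print(ctrl.get_obs())
```

```text
{'time_s': 8.025, 'qpos': array([-0.7173,  0.6253,  1.5101, -0.0002,  1.0058,  0.6271]), 'joint_vel': array([-0.0014, -0.0011, -0.0014, -0.0003,  0.0006, -0.0007]), 'tau': array([  0.8535, -65.2902, -29.1999,   0.2343,   0.3412,  -0.0883]), 'ee_pos': array([ 0.4796, -0.3699,  0.0315]), 'eef_rot': array([-1.5707, -0.0004, -1.3443]), 'force': array([ 1.1089, -1.4061, -0.5994]), 'moment': array([-0.3256,  0.0555, -0.0964]), 'grip_width': 0.01390070193906249}
```

Request:
apply_moves(
  deltas=[
    {"dp":[0,-0.01,0],"roll":0,"grip":1},
    {"dp":[0,-0.03,0],"roll":0,"grip":1},
    {"dp":[0,-0.044,0],"roll":0,"grip":1},
    {"dp":[0,-0.044,0],"roll":0,"grip":1},
    {"dp":[0,0,0],"roll":-0.14,"grip":1},
    {"dp":[0,0,0],"roll":-0.17,"grip":1},
    {"dp":[0,0,0],"roll":-0.17,"grip":1},
    {"dp":[0,0,0],"roll":-0.17,"grip":1},
    {"dp":[0,0,0],"roll":-0.17,"grip":1},
    {"dp":[0,0,0],"roll":-0.17,"grip":1},
  ],
  newtons=50,
)

```text
time_s: 9.28
ee_pos: [0.4795, -0.3695, 0.16]
eef_rot: [-1.571, -0.0, -0.349]
force: [0.3, -0.6, -1.0]
grip_width: 0.0137
```

Request:
apply_moves(
  deltas=[
    {"dp":[0,0,0],"roll":-0.17,"grip":1},
    {"dp":[0,0,0],"roll":-0.17,"grip":1},
    {"dp":[0,0,0],"roll":-0.075,"grip":1},
    {"dp":[0.0145,0,0.04],"roll":0,"grip":1},
    {"dp":[0.0145,0,0.04],"roll":0,"grip":1},
    {"dp":[0.0145,0,0.04],"roll":0,"grip":1},
    {"dp":[0,0,0],"roll":0,"grip":1},
  ],
)

```text
time_s: 10.15
ee_pos: [0.5164, -0.2449, 0.1602]
eef_rot: [-1.571, -0.0, 0.064]
force: [-0.4, -0.7, -1.5]
grip_width: 0.0137
```

Request:
apply_moves(
  deltas=[
    {"dp":[0,0.035,0],"roll":0,"grip":1},
    {"dp":[0,0.035,0],"roll":0,"grip":1},
    {"dp":[0,0.03,0],"roll":0,"grip":1},
    {"dp":[0,0.016,0],"roll":0,"grip":1},
    {"dp":[0,0,0],"roll":0,"grip":1},
    {"dp":[0,0,0],"roll":0,"grip":1},
  ],
)

```text
time_s: 10.9
ee_pos: [0.5163, -0.2478, 0.0447]
eef_rot: [-1.572, -0.001, 0.061]
force: [0.3, -0.0, -1.5]
grip_width: 0.0134
```

Run:
```python
from h import *
s=imaging.camera("scene");t=imaging.camera("top")
cv2.imwrite("pics/c5.png",np.hstack([crop(s,220,190,100,120,4),crop(t,250,170,100,120,4)]))
o=ctrl.get_obs();print(o["ee_pos"],o["eef_rot"],o["qpos"],o["force"],o["moment"])
```

```text
[ 0.5162 -0.2476  0.0447] [-1.5718 -0.0016  0.0608] [-0.5112  0.5436  1.6087  0.      0.9875 -0.572 ] [ 0.0127  0.2383 -1.0121] [-0.0983  0.0481 -0.0468]
```

View pics/c5.png

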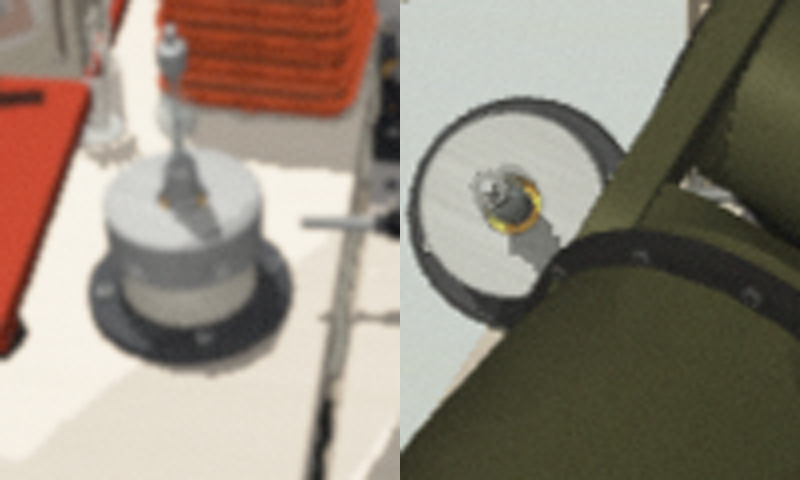

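Picture 7: the pin (scene crop (302–390,222)) is level at hole height and points at the collar axis. I'll compare its tip with the prediction while inserting slowly.

Run:
```python
from h import *
print(proj("scene",[[.5162-.075*np.sin(.061),-.2476+.075,.053],[.508,-.113,.067]]), "seen tip 295.5,245.5; disc centre ~", 220+183/4,190+190/4)
```

```text
[[293.9701 244.9311]
 [265.2899 239.1361]] seen tip 295.5,245.5; disc centre ~ 265.75 237.5
```

Request:
apply_moves(
  deltas=[
    {"dp":[0,0.001,0.008],"roll":0,"grip":1},
    {"dp":[0,0,0.006],"roll":0,"grip":1},
    {"dp":[0,0,0.004],"roll":0,"grip":1},
    {"dp":[0,0,0.003],"roll":0,"grip":1},
    {"dp":[0,0,0.003],"roll":0,"grip":1},
    {"dp":[0,0,0],"roll":0,"grip":1},
  ],
)

```text
time_s: 11.75
ee_pos: [0.5143, -0.2232, 0.0424]
eef_rot: [-1.571, 0.0, 0.061]
force: [0.5, 0.8, -0.4]
grip_width: 0.0138
```

Request:
apply_moves(
  deltas=[
    {"dp":[0,0,0.003],"roll":0,"grip":1},
    {"dp":[0,0,0.002],"roll":0,"grip":1},
    {"dp":[0,0,0.002],"roll":0,"grip":1},
    {"dp":[0,0,0],"roll":0,"grip":1},
    {"dp":[0,0,0],"roll":0,"grip":1},
  ],
)

```text
time_s: 12.38
ee_pos: [0.5138, -0.2163, 0.0424]
eef_rot: [-1.571, 0.0, 0.061]
force: [-0.7, -0.2, -1.8]
grip_width: 0.0137
```

Run:
```python
from h import *
s=imaging.camera("scene")
o=ctrl.get_obs();print(o["ee_pos"],o["eef_rot"],o["force"],o["moment"])
cv2.imwrite("pics/c6.png",crop(s,240,215,60,50,10))
```

```text
[ 0.5138 -0.2164  0.0425] [-1.5708 -0.      0.0608] [-0.161  -0.746  -1.6185] [-0.0166  0.0577  0.0287]
```

View pics/c6.png

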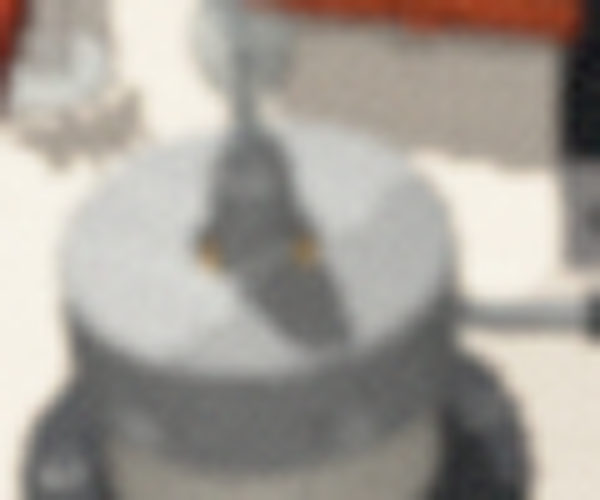

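Picture 8: the pin enters the collar at crop (460,310), with only the 30 mm or so of free pin showing and no force. Start turning clockwise.

Request:
apply_moves(
  deltas=[
    {"dp":[-0.0054,0.0001,0.00014],"roll":0.0524,"grip":1},
    {"dp":[-0.0054,0.0001,0.00014],"roll":0.0524,"grip":1},
    {"dp":[-0.0054,0.0001,0.00014],"roll":0.0524,"grip":1},
    {"dp":[-0.0054,0.0001,0.00014],"roll":0.0524,"grip":1},
    {"dp":[-0.0054,0.0001,0.00014],"roll":0.0524,"grip":1},
    {"dp":[-0.0054,0.0001,0.00014],"roll":0.0524,"grip":1},
    {"dp":[0,0,0],"roll":0,"grip":1},
  ],
)

```text
time_s: 13.3
ee_pos: [0.4818, -0.2134, 0.0421]
eef_rot: [-1.571, -0.001, -0.254]
force: [1.2, -1.1, -1.8]
grip_width: 0.0137
```

```bash
cat > r.py <<'E'
from h import *
C=np.array([.508,-.113])
for _ in range(1):
    o=ctrl.get_obs();p=o["ee_pos"];y=o["eef_rot"][2];d=C-p[:2];x=np.array([np.cos(y),np.sin(y)]);z=np.array([-x[1],x[0]])
    print("t %.2f yaw %.4f radial %.4f lateral %.4f z %.4f"%(o["time_s"],y,d@z,d@x,p[2]));F=o["force"]
    print("F radial %.2f tang(x) %.2f z %.2f M %s"%(F[:2]@z,F[:2]@x,F[2],o["moment"]),"Tz about C %.3f | alt %.3f"%(o["moment"][2]+np.cross(-d,F[:2]), np.cross(-d,F[:2])),"w",o["grip_width"], "q6",o["qpos"][5])
E
python3 r.py 2>/dev/null
```

```text
t 13.30 yaw -0.2536 radial 0.1038 lateral 0.0001 z 0.0421
F radial -0.80 tang(x) 1.45 z -1.84 M [-0.2228 -0.1519 -0.0484] Tz about C 0.103 | alt 0.151 w 0.01369690675296141 q6 -0.23283715002227495
```

Request:
apply_moves(
  deltas=[
    {"dp":[-0.00724,0.0001,0.00025],"roll":0.07,"grip":1},
    {"dp":[-0.00724,0.0001,0.00025],"roll":0.07,"grip":1},
    {"dp":[-0.00724,0.0001,0.00025],"roll":0.07,"grip":1},
    {"dp":[-0.00724,0.0001,0.00025],"roll":0.07,"grip":1},
    {"dp":[-0.00724,0.0001,0.00025],"roll":0.07,"grip":1},
    {"dp":[-0.00724,0.0001,0.00025],"roll":0.07,"grip":1},
    {"dp":[-0.00724,0.0001,0.00025],"roll":0.07,"grip":1},
    {"dp":[-0.00724,0.0001,0.00025],"roll":0.07,"grip":1},
    {"dp":[-0.00724,0.0001,0.00025],"roll":0.07,"grip":1},
    {"dp":[0,0,0],"roll":0,"grip":1},
  ],
)

```text
time_s: 14.55
ee_pos: [0.4278, -0.1787, 0.0411]
eef_rot: [-1.571, -0.0, -0.882]
force: [0.5, -0.8, -0.7]
grip_width: 0.0132
```

```bash
cat > r.py <<'E'
from h import *
C=np.array([.508,-.113]);R=[]
for k in range(6):
    if k: imaging.camera("scene")
    o=ctrl.get_obs();p=o["ee_pos"];y=o["eef_rot"][2];d=C-p[:2];x=np.array([np.cos(y),np.sin(y)]);z=np.array([-x[1],x[0]]);F=o["force"]
    R.append([F[:2]@z,F[:2]@x,F[2],o["moment"][2],np.cross(-d,F[:2])])
print("t %.2f yaw %.4f radial %.4f lateral %.4f z %.4f q6 %.2f w %.4f"%(o["time_s"],y,d@z,d@x,p[2],o["qpos"][5],o["grip_width"]))
print("Frad Ftan Fz Mz FxR mean",np.mean(R,0),"std",np.std(R,0))
E
python3 r.py 2>/dev/null
```

```text
t 14.80 yaw -0.8824 radial 0.1038 lateral 0.0001 z 0.0409 q6 0.41 w 0.0132
Frad Ftan Fz Mz FxR mean [-0.1055  1.1923 -1.006  -0.0507  0.1237] std [0.4253 0.5141 0.5213 0.0169 0.0533]
```

Request:
apply_moves(
  deltas=[
    {"dp":[-0.00724,0.0001,0.00025],"roll":0.07,"grip":1},
    {"dp":[-0.00724,0.0001,0.00025],"roll":0.07,"grip":1},
    {"dp":[-0.00724,0.0001,0.00025],"roll":0.07,"grip":1},
    {"dp":[-0.00724,0.0001,0.00025],"roll":0.07,"grip":1},
    {"dp":[-0.00724,0.0001,0.00025],"roll":0.07,"grip":1},
    {"dp":[-0.00724,0.0001,0.00025],"roll":0.07,"grip":1},
    {"dp":[-0.00724,0.0001,0.00025],"roll":0.07,"grip":1},
    {"dp":[0,0,0],"roll":0,"grip":1},
  ],
)

```text
time_s: 15.8
ee_pos: [0.4061, -0.1332, 0.0403]
eef_rot: [-1.571, -0.0, -1.372]
force: [-0.8, -2.5, -1.9]
grip_width: 0.0135
```

```bash
python3 r.py 2>/dev/null
```

```text
t 16.05 yaw -1.3727 radial 0.1039 lateral -0.0000 z 0.0402 q6 0.97 w 0.0134
Frad Ftan Fz Mz FxR mean [-0.877   1.1751 -1.441  -0.0729  0.1221] std [0.5848 0.5689 0.4835 0.0545 0.0592]
```

Request:
apply_moves(
  deltas=[
    {"dp":[-0.00517,0.0001,0.00013],"roll":0.05,"grip":1},
    {"dp":[-0.00517,0.0001,0.00013],"roll":0.05,"grip":1},
    {"dp":[-0.00517,0.0001,0.00013],"roll":0.05,"grip":1},
    {"dp":[0,0,0],"roll":0,"grip":1},
  ],
)

```text
time_s: 16.55
ee_pos: [0.4043, -0.118, 0.04]
eef_rot: [-1.571, -0.0, -1.523]
force: [-0.3, -1.8, -1.8]
grip_width: 0.0138
```

```bash
python3 r.py 2>/dev/null
```

```text
t 16.80 yaw -1.5230 radial 0.1038 lateral -0.0001 z 0.0399 q6 1.15 w 0.0137
Frad Ftan Fz Mz FxR mean [-0.3624  1.5721 -1.4534 -0.099   0.1632] std [0.3982 0.4992 0.4781 0.0226 0.0518]
```

Request:
apply_moves(
  deltas=[
    {"dp":[-0.00517,0.0001,0.00013],"roll":0.05,"grip":1},
    {"dp":[-0.00517,0.0001,0.00013],"roll":0.05,"grip":1},
    {"dp":[-0.00517,0.0001,0.00013],"roll":0.05,"grip":1},
    {"dp":[0,0,0],"roll":0,"grip":1},
  ],
)

```text
time_s: 17.3
ee_pos: [0.4047, -0.1025, 0.0396]
eef_rot: [-1.571, -0.0, -1.673]
force: [-0.9, -3.1, 0.4]
grip_width: 0.0138
```

```bash
python3 r.py 2>/dev/null
```

```text
t 17.55 yaw -1.6731 radial 0.1039 lateral -0.0002 z 0.0396 q6 1.34 w 0.0134
Frad Ftan Fz Mz FxR mean [-0.5854  2.5642 -0.6652 -0.1874  0.2662] std [0.1362 0.6196 0.5453 0.0366 0.0644]
```

Request:
apply_moves(
  deltas=[
    {"dp":[-0.00517,0.0001,0.00013],"roll":0.05,"grip":1},
    {"dp":[-0.00517,0.0001,0.00013],"roll":0.05,"grip":1},
    {"dp":[-0.00517,0.0001,0.00013],"roll":0.05,"grip":1},
    {"dp":[0,0,0],"roll":0,"grip":1},
  ],
)

```text
time_s: 18.05
ee_pos: [0.4073, -0.0873, 0.0393]
eef_rot: [-1.571, -0.0, -1.824]
force: [-3.5, -5.7, 0.3]
grip_width: 0.0136
```

```bash
python3 r.py 2>/dev/null
```

```text
t 18.30 yaw -1.8234 radial 0.1040 lateral -0.0004 z 0.0393 q6 1.52 w 0.0135
Frad Ftan Fz Mz FxR mean [-1.9978  5.5823 -0.26   -0.3672  0.5795] std [0.431  0.5162 0.3855 0.0231 0.0537]
```

The torque about the axis (F×r + Mz) has risen from 0.08 to 0.21 N m, so the collar has met the lamp. Small steps from here.

Request:
apply_moves(
  deltas=[
    {"dp":[-0.0031,0,5e-05],"roll":0.03,"grip":1},
    {"dp":[-0.0031,0.0001,5e-05],"roll":0.03,"grip":1},
    {"dp":[0,0,0],"roll":0,"grip":1},
  ],
)

```text
time_s: 18.68
ee_pos: [0.4089, -0.0815, 0.0392]
eef_rot: [-1.571, -0.001, -1.884]
force: [-3.7, -6.5, 0.6]
grip_width: 0.0134
```

```bash
python3 r.py 2>/dev/null
```

```text
t 18.93 yaw -1.8835 radial 0.1040 lateral -0.0006 z 0.0392 q6 1.60 w 0.0136
Frad Ftan Fz Mz FxR mean [-1.6196  7.3757  0.1913 -0.4788  0.7661] std [0.5374 0.4644 0.3412 0.0218 0.0482]
```

Request:
apply_moves(
  deltas=[
    {"dp":[0,0,0],"roll":0,"grip":1},
    {"dp":[-0.0026,0.0001,3e-05],"roll":0.025,"grip":1},
    {"dp":[-0.0026,0,3e-05],"roll":0.025,"grip":1},
    {"dp":[0,0,0],"roll":0,"grip":1},
  ],
  newtons=60,
)

```text
time_s: 19.42
ee_pos: [0.4105, -0.0767, 0.0391]
eef_rot: [-1.571, -0.001, -1.934]
force: [-3.8, -7.8, -0.4]
grip_width: 0.0135
```

```bash
python3 r.py 2>/dev/null
```

```text
t 19.68 yaw -1.9337 radial 0.1040 lateral -0.0008 z 0.0391 q6 1.66 w 0.0135
Frad Ftan Fz Mz FxR mean [-1.2828  8.6689  0.0192 -0.5755  0.9008] std [0.3311 0.4371 0.4238 0.0258 0.0455]
```

Request:
apply_moves(
  deltas=[
    {"dp":[-0.0026,0.0001,3e-05],"roll":0.025,"grip":1},
    {"dp":[-0.0026,0,3e-05],"roll":0.025,"grip":1},
    {"dp":[0,0,0],"roll":0,"grip":1},
  ],
)

```text
time_s: 20.05
ee_pos: [0.4124, -0.0719, 0.0389]
eef_rot: [-1.572, -0.001, -1.984]
force: [-5.2, -9.1, 0.5]
grip_width: 0.0135
```

```bash
python3 r.py 2>/dev/null
```

```text
t 20.30 yaw -1.9838 radial 0.1040 lateral -0.0009 z 0.0389 q6 1.72 w 0.0136
Frad Ftan Fz Mz FxR mean [-1.3541  9.3498  0.6574 -0.6322  0.9717] std [0.4376 0.5149 0.4149 0.029  0.0537]
```

Request:
apply_moves(
  deltas=[
    {"dp":[-0.0031,0,5e-05],"roll":0.03,"grip":1},
    {"dp":[0,0,0],"roll":0,"grip":1},
    {"dp":[0,0,0],"roll":0,"grip":1},
  ],
)

```text
time_s: 20.68
ee_pos: [0.4136, -0.0693, 0.0389]
eef_rot: [-1.572, -0.001, -2.014]
force: [-5.1, -8.5, 0.2]
grip_width: 0.0135
```

```bash
python3 r.py 2>/dev/null
```

```text
t 20.93 yaw -2.0140 radial 0.1040 lateral -0.0010 z 0.0389 q6 1.76 w 0.0136
Frad Ftan Fz Mz FxR mean [-0.8722 10.7158  0.5387 -0.7018  1.1142] std [0.3262 0.5987 0.3448 0.016  0.0622]
```

Torque is 0.41 N m, so stop. Now unload the pin and draw it out.

Request:
apply_moves(
  deltas=[
    {"dp":[0.001,0,0],"roll":0,"grip":1},
    {"dp":[0.001,0,0],"roll":0,"grip":1},
    {"dp":[0,0,0],"roll":0,"grip":1},
  ],
)

```text
time_s: 21.3
ee_pos: [0.4129, -0.0708, 0.039]
eef_rot: [-1.571, -0.0, -2.014]
force: [-4.1, -4.7, 0.7]
grip_width: 0.0136
```

```bash
python3 r.py 2>/dev/null
```

```text
t 21.55 yaw -2.0136 radial 0.1040 lateral -0.0026 z 0.0390 q6 1.76 w 0.0135
Frad Ftan Fz Mz FxR mean [-1.503   6.2302  0.824  -0.4072  0.644 ] std [0.5309 0.3127 0.6695 0.0234 0.0322]
```

Request:
apply_moves(
  deltas=[
    {"dp":[0.0013,0,0],"roll":0,"grip":1},
    {"dp":[0.0012,0,0],"roll":0,"grip":1},
    {"dp":[0,0,0],"roll":0,"grip":1},
  ],
)

```text
time_s: 21.92
ee_pos: [0.4123, -0.0727, 0.0391]
eef_rot: [-1.571, 0.0, -2.013]
force: [-0.6, -0.3, 0.7]
grip_width: 0.0134
```

```bash
python3 r.py 2>/dev/null
```

```text
t 22.18 yaw -2.0134 radial 0.1038 lateral -0.0046 z 0.0391 q6 1.75 w 0.0134
Frad Ftan Fz Mz FxR mean [-0.4536  0.3943 -0.3719 -0.0484  0.0388] std [0.4459 0.2954 0.7416 0.0202 0.0319]
```

Request:
apply_moves(
  deltas=[
    {"dp":[0,0,-0.003],"roll":0,"grip":1},
    {"dp":[0,0,-0.006],"roll":0,"grip":1},
    {"dp":[0,0,-0.008],"roll":0,"grip":1},
    {"dp":[0,0,-0.01],"roll":0,"grip":1},
    {"dp":[0,0,-0.013],"roll":0,"grip":1},
    {"dp":[0,0,0],"roll":0,"grip":1},
  ],
)

```text
time_s: 22.92
ee_pos: [0.3753, -0.0552, 0.0391]
eef_rot: [-1.571, -0.0, -2.013]
force: [0.0, -0.5, -1.6]
grip_width: 0.0137
```

```bash
python3 r.py 2>/dev/null
python3 - <<'E'
from h import *
t=imaging.camera("top");s=imaging.camera("scene")
cv2.imwrite("pics/c7.png",np.hstack([crop(s,200,190,100,120,4),crop(t,230,170,100,120,4)]))
E
```

```text
t 23.18 yaw -2.0137 radial 0.1435 lateral -0.0047 z 0.0391 q6 1.77 w 0.0134
Frad Ftan Fz Mz FxR mean [ 0.4258  0.1937 -1.1342  0.0072  0.0299] std [0.3037 0.2095 0.3703 0.0193 0.0298]
```

View pics/c7.png

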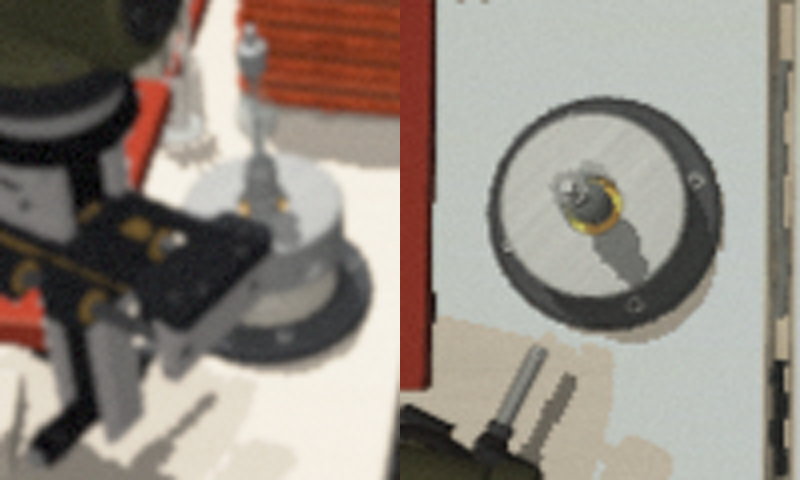

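Picture 9: the pin is clear of the collar, the lamp is upright, and the pin at top crop (490,440)–(540,350) looks slightly turned in the grip. I'll measure it.

Run:
```python
from h import *
from scipy.optimize import minimize
t=np.mean([imaging.camera("top").astype(float) for _ in range(6)],0).mean(2)
o=ctrl.get_obs();p=o["ee_pos"];psi=o["eef_rot"][2]+np.pi/2
# sample brightness across the pin; find edge-pair line: fit params (lateral at grip, yaw)
def score(q,full=False):
    off,a=q;d=np.array([np.cos(psi+a),np.sin(psi+a)]);n=np.array([-d[1],d[0]])
    L=np.linspace(.040,.070,30);W=np.linspace(-.010,.010,41)
    G=p[:2]+off*n+L[:,None,None]*d+W[None,:,None]*n
    P=np.c_[G.reshape(-1,2),np.full(G.shape[0]*G.shape[1],p[2]+.0085)]
    uv=proj("top",P).astype(np.float32);I=cv2.remap(t.astype(np.float32),uv[:,0].reshape(30,41),uv[:,1].reshape(30,41),1)
    m=I.mean(0);ins=np.abs(W)<.0035;out=np.abs(W)>.0055
    return m[ins].mean()-m[out].mean()
best=min(((score((a,b)),a,b) for a in np.arange(-.006,.0061,.0005) for b in np.arange(-.16,.161,.01)))
print("best score,lat off,yaw off",best)
a,b=best[1:];d=np.array([np.cos(psi+b),np.sin(psi+b)]);n=np.array([-d[1],d[0]])
L=np.arange(.06,.09,.0015);P=np.c_[p[:2]+a*n+L[:,None]*d,np.full(len(L),p[2]+.0085)];uv=proj("top",P).astype(np.float32)
print(dict(zip((L*1e3).round(1).tolist(),cv2.remap(t.astype(np.float32),uv[:,:1],uv[:,1:],1)[:,0].astype(int).tolist())))
```

```text
best score,lat off,yaw off (np.float32(-53.71981), np.float64(0.0005000000000000056), np.float64(-0.00999999999999987))
{60.0: 126, 61.5: 126, 63.0: 126, 64.5: 127, 66.0: 127, 67.5: 125, 69.0: 127, 70.5: 133, 72.0: 133, 73.5: 131, 75.0: 135, 76.5: 158, 78.0: 171, 79.5: 174, 81.0: 176, 82.5: 177, 84.0: 183, 85.5: 190, 87.0: 191, 88.5: 174}
```

The bar sits true in the grip: yaw error −0.01 rad, tip at 76 mm. Return it to the rest.

Request:
apply_moves(
  deltas=[
    {"dp":[0,-0.04,0],"roll":0,"grip":1},
    {"dp":[0,-0.05,0],"roll":0,"grip":1},
    {"dp":[0,-0.05,0],"roll":0,"grip":1},
    {"dp":[0,-0.05,0],"roll":0,"grip":1},
    {"dp":[0,0,0],"roll":-0.17,"grip":1},
    {"dp":[0,0,0],"roll":-0.17,"grip":1},
    {"dp":[0,0,0],"roll":-0.17,"grip":1},
    {"dp":[0,0,0],"roll":-0.1594,"grip":1},
  ],
)

```text
time_s: 24.58
ee_pos: [0.376, -0.0556, 0.229]
eef_rot: [-1.571, 0.0, -1.339]
force: [0.6, -0.1, -1.9]
grip_width: 0.0131
```

Request:
apply_moves(
  deltas=[
    {"dp":[0.0413,0,0.0039],"roll":0,"grip":1},
    {"dp":[0.0413,0,0.0039],"roll":0,"grip":1},
    {"dp":[0.0413,0,0.0039],"roll":0,"grip":1},
    {"dp":[0.0413,0,0.0039],"roll":0,"grip":1},
    {"dp":[0.0413,0,0.0039],"roll":0,"grip":1},
    {"dp":[0.0413,0,0.0039],"roll":0,"grip":1},
    {"dp":[0.0413,0,0.0039],"roll":0,"grip":1},
    {"dp":[0.0413,0,0.0039],"roll":0,"grip":1},
    {"dp":[0,0,0],"roll":0,"grip":1},
    {"dp":[0,0,0],"roll":0,"grip":1},
  ],
)

```text
time_s: 25.82
ee_pos: [0.4805, -0.3701, 0.2287]
eef_rot: [-1.571, 0.001, -1.344]
force: [1.1, 0.4, -2.1]
grip_width: 0.0133
```

Run:
```python
from h import *
P=[]
for _ in range(5):
    imaging.camera("top");o=ctrl.get_obs();P.append(np.r_[o["ee_pos"],o["eef_rot"][2]])
P=np.mean(P,0);print(P)
c,s=np.cos(P[3]),np.sin(P[3]);d=np.array([.4797,-.3699])-P[:2];print("tool x,z",c*d[0]+s*d[1],-s*d[0]+c*d[1],"roll",P[3]+1.344,"down",P[2]-.0315)
```

```text
[ 0.4807 -0.3699  0.2293 -1.3436]
tool x,z -0.00018283798283330935 -0.0009664541268123289 roll 0.0004332948582113083 down 0.19781486963011002
```

Correct by −1 mm along the tool's z, then lower: 0.15 m fast and the rest slowly.

Request:
apply_moves(
  deltas=[
    {"dp":[0,0.04,-0.001],"roll":0,"grip":1},
    {"dp":[0,0.04,0],"roll":0,"grip":1},
    {"dp":[0,0.04,0],"roll":0,"grip":1},
    {"dp":[0,0.03,0],"roll":0,"grip":1},
    {"dp":[0,0.015,0],"roll":0,"grip":1},
    {"dp":[0,0.01,0],"roll":0,"grip":1},
    {"dp":[0,0.008,0],"roll":0,"grip":1},
    {"dp":[0,0.006,0],"roll":0,"grip":1},
    {"dp":[0,0.005,0],"roll":0,"grip":1},
    {"dp":[0,0,0],"roll":0,"grip":1},
  ],
)

```text
time_s: 27.32
ee_pos: [0.4797, -0.3707, 0.0349]
eef_rot: [-1.571, 0.0, -1.344]
force: [-0.3, -0.2, -1.6]
grip_width: 0.0139
```

Run:
```python
from h import *
P=[]
for _ in range(5):
    imaging.camera("top");o=ctrl.get_obs();P.append(np.r_[o["ee_pos"],o["eef_rot"][2],o["force"]])
print(np.mean(P,0))
```

```text
[ 0.4798 -0.3709  0.0353 -1.3442  0.023  -0.1635 -1.3515]
```

Request:
apply_moves(
  deltas=[
    {"dp":[-0.0008,0.002,0],"roll":0,"grip":1},
    {"dp":[0,0.0015,0],"roll":0,"grip":1},
    {"dp":[0,0,0],"roll":0,"grip":1},
    {"dp":[0,0,0],"roll":0,"grip":1},
  ],
  newtons=20,
)

```text
time_s: 28.08
ee_pos: [0.4796, -0.3701, 0.0316]
eef_rot: [-1.571, -0.0, -1.344]
force: [-0.0, -1.5, -1.1]
grip_width: 0.0138
```

Request:
apply_moves(
  deltas=[
    {"dp":[0,0,0],"roll":0,"grip":-1},
    {"dp":[0,0,0],"roll":0,"grip":-1},
    {"dp":[0,0,0],"roll":0,"grip":-1},
    {"dp":[0,0,0],"roll":0,"grip":-1},
    {"dp":[0,0,0],"roll":0,"grip":-1},
    {"dp":[0,0,0],"roll":0,"grip":-1},
    {"dp":[0,0,0],"roll":0,"grip":-1},
    {"dp":[0,0,0],"roll":0,"grip":-1},
  ],
)

```text
time_s: 29.08
ee_pos: [0.4795, -0.37, 0.0315]
eef_rot: [-1.571, 0.0, -1.344]
force: [-0.2, 0.6, 0.4]
grip_width: 0.0904
```

Request:
apply_moves(
  deltas=[
    {"dp":[0,-0.02,0],"roll":0,"grip":-1},
    {"dp":[0,-0.045,0],"roll":0,"grip":-1},
    {"dp":[0,-0.045,0],"roll":0,"grip":-1},
    {"dp":[0,-0.045,0],"roll":0,"grip":-1},
    {"dp":[0,-0.045,0],"roll":0,"grip":-1},
    {"dp":[0,-0.045,0],"roll":0,"grip":-1},
    {"dp":[-0.0397,0,-0.015],"roll":0,"grip":-1},
    {"dp":[-0.0397,0,-0.015],"roll":0,"grip":-1},
    {"dp":[-0.0397,0,-0.015],"roll":0,"grip":-1},
    {"dp":[-0.0397,0,-0.01],"roll":0,"grip":-1},
  ],
)

```text
time_s: 30.32
ee_pos: [0.3892, -0.2264, 0.2779]
eef_rot: [-1.57, -0.001, -1.345]
force: [0.6, 0.2, 0.7]
grip_width: 0.0939
```

Request:
apply_moves(
  deltas=[
    {"dp":[-0.0397,0,-0.01],"roll":0,"grip":-1},
    {"dp":[-0.0397,0,-0.01],"roll":0,"grip":-1},
    {"dp":[-0.0397,0,-0.01],"roll":0,"grip":-1},
    {"dp":[-0.0397,0,0],"roll":0,"grip":-1},
    {"dp":[-0.0397,0,0],"roll":0,"grip":-1},
    {"dp":[0,0,0],"roll":0,"grip":-1},
    {"dp":[0,0,0],"roll":0,"grip":-1},
  ],
)

```text
time_s: 31.2
ee_pos: [0.3165, -0.0412, 0.2773]
eef_rot: [-1.57, -0.001, -1.344]
force: [0.3, -0.3, -0.0]
grip_width: 0.0941
```

Run:
```python
from h import *
t=np.mean([imaging.camera("top").astype(float) for _ in range(4)],0);s=imaging.camera("scene")
t0=cv2.imread("pics/t1.png")
d=np.abs(t[195:270,390:445]-t0[195:270,390:445]).mean(2);print("rest diff mean/max",d.mean(),d.max())
for r in ((130,175,355,400),(115,190,430,490),(260,310,165,235),(130,175,235,262),(190,255,245,318)):
    d=np.abs(t[r[0]:r[1],r[2]:r[3]]-t0[r[0]:r[1],r[2]:r[3]]).mean(2);print(r,d.mean().round(2),d.max().round(1))
a=np.hstack([crop(t0,384,192,60,80,5),crop(t.astype(np.uint8),384,192,60,80,5)])
cv2.imwrite("pics/c8.png",cv2.copyMakeBorder(a,0,0,0,0,0));print(ctrl.get_obs()["ee_pos"])
```

```text
rest diff mean/max 8.990949494949495 76.58333333333333
(130, 175, 355, 400) 8.49 12.2
(115, 190, 430, 490) 6.7 12.8
(260, 310, 165, 235) 8.56 29.0
(130, 175, 235, 262) 7.73 12.4
(190, 255, 245, 318) 8.16 54.8
[ 0.3165 -0.0415  0.2765]
```

View pics/c8.png

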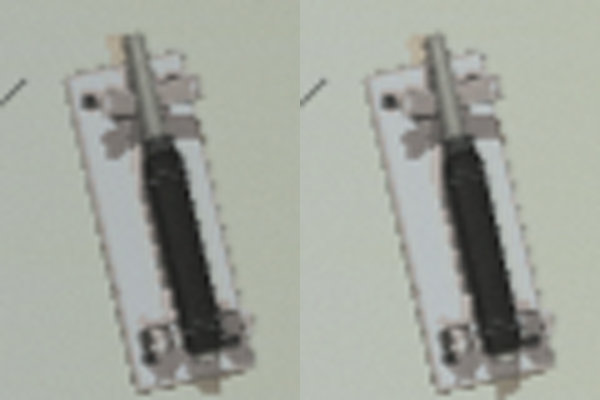

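Picture 10: before and after match. The pin is in the V post at crop (435,40), the grip is in the pocket, and the bystanders show only exposure-level differences. Hand in.

```bash
python3 -c "
from station import ctrl
print(ctrl.hand_in())"
```

```text
the job is handed in; nothing more can be done
None
```

The collar now grips the lamp at about 0.41 N m and the bar is back in its rest. I handed the job in at about 31 s; the hand-in gives no verdict.

**Tightening:** I put the pin into the hole at about 273° and turned the collar clockwise about 2.07 rad in one stroke, so no second hole was needed. The torque stayed near 0.08 N m until it met the lamp at roughly 1.8 rad. I then went on in small steps to the final torque. I unloaded the pin to about 0.4 N before drawing it out.

**Last checks:**
- **Bar:** the before and after top views of the rest match.
- **Lamp:** it stood upright in the picture taken after the pin was drawn out.
- **Bystanders:** the top views show no visible shift in any of the four.
- **Arm:** open and clear of everything at hand-in.

**Doubts:**
- **Torque slope:** torque rose unevenly with angle, at about 1.1 to 1.3 N m per rad against the stated 1.6. I put this down to give in the hand and bar, and stopped on the torque reading rather than the angle.
- **Clamp force:** I did not measure it directly. Converting from the torque, I estimate about 35–40 N.

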